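# Sleeve a post base and hold it in the jig corner

### The job

Slip the brass sleeve over the shaft of the blue post base, all the way down onto the block. Then take the block with the sleeve on it, set it flat on the plate of the corner jig and press it into the corner so that it sits square and touches both yellow fences at once; finish while still gripping the block and pressing it there, do not let go. Leave the timer, the marker and the yellow tube rack where they are.

Things in the scene. Friction and masses are not known exactly. Their poses are not given: they have to be found in the camera images.
- post_base: blue square block 50 x 50 mm, 38 mm high, loose (0.2 to 0.45 kg), with a steel shaft 14 mm in diameter standing 30 mm out of the middle of its top (top of the shaft 68 mm above the underside, chamfered to 9 mm over the last 3.5 mm). Origin: centre of the underside, z up along the shaft, x and y square to the block's sides; all four sides are alike, any may meet either fence.
- shaft_top (a point): centre of the top end of the post base's shaft, 68 mm above the block's underside
- sleeve: loose brass tube standing on end, outer diameter 34 mm, bore 18 mm (2 mm play all round the shaft), 26 mm high, 0.07 to 0.14 kg. Origin: centre of its underside, z along the bore. Seated on the block its underside is 38 mm above the block's underside and 4 mm of shaft shows above it.
- jig: fixed dark steel plate 120 x 120 mm, 6 mm thick, lying on the table; two yellow fences form a corner at its +x +y side. Polished and slick (friction about 0.2). Origin: centre of the plate's underside, z up; x points square to fence_far, y to fence_left. A block seated in the corner has its centre at x = 20, y = 20 mm and its underside at z = 6 mm of this frame.
- fence_far: yellow fence bar along the jig's +x side, 15 mm thick (x), 120 mm long (y), its top 14 mm above the plate and 20 mm above the table (lower than the block, so fingers that grip the block's upper part pass over it). Origin: centre of its underside; its inner face is 7.5 mm to the -x side of it, at x = 45 mm of the jig. Axes as the jig's. Rigid, fixed to the jig.
- fence_left: yellow fence bar along the jig's +y side, 105 mm long (x), 15 mm thick (y), its top 14 mm above the plate. Origin: centre of its underside; its inner face is 7.5 mm to the -y side of it, at y = 45 mm of the jig. Axes as the jig's. Rigid, fixed to the jig.
- jig_corner (a point): inner corner where the plate and the inner faces of both fences meet (x = 45, y = 45, z = 6 mm of the jig)
- timer: white bench timer, 59 x 70 x 29 mm, loose bystander. Origin: centre of its underside.
- marker: blue and white marker pen lying on the table, 135 mm long along its y, 12 mm thick, loose bystander. Origin: centre of its underside.
- tube_rack: yellow tube rack, 84 x 58 x 84 mm, loose bystander. Origin: centre of its underside.
Not all that is in view belongs to the job. Of the things that look like the post_base, take the one that is farthest to the robot's left at the start.

How it is judged:
By the outcome, as a careful person would: the job done as asked, in the order asked, and still so for the second after the job is handed in, while the arm keeps its last pose, push and grip.
It also fails if it takes over 64 s, if anything falls off the work surface, if the arm or the gripper's body presses on something with over 40 N, if the wrist force passes 120 N, or if a joint passes its speed limit or range.

### The arm

A 6-joint arm with a two-finger parallel gripper is mounted at the origin on a cart in front of the work surface, level with it; the furniture and walls round the work are solid. World frame = base frame: x ahead of the robot, y to its left, z up, the work surface at z = 0. Lengths are in m, angles in rad, forces in N, time in s.
With the tool pointing down it reaches from about 0.35 to 0.975 m from the base axis. Payload 4.9 kg.
Tool frame: the origin (TCP) lies midway between the tips of the shut fingers; the grasp point (between the pads) lies 19 mm behind it; z points along the fingers, y is the line along which they close (so a half turn about z gives the same grasp; the last joint's range is limited). The gripper opens to 85 mm and grips with 20 to 120 N. Pads are 22 mm wide; open, the fingers measure 114 mm over their backs; the gripper's body (76 mm by 85 mm) begins 54 mm behind the grasp point. The pads swing forward as they close: fully open they stand 13 mm farther back than shut.
Start: joints at [1.087, 0.053, 1.613, -0, 1.476, -0.119], TCP at [0.223, 0.584, 0.231] pointing down, gripper open.
Joint ranges: [-3.01, 3.01], [-1.01, 2.22], [0.06, 2.58], [-1.02, 4.17], [0.09, 2.62], [-3.14, 3.14]. Speed limits (rad/s): [2.57, 2.57, 3.14, 3.14, 3.14, 3.14].

### API

Orientations are given as a unit quaternion [w, x, y, z].
In Python, from plant import manip gives the robot as it stands.
- The arm moves only by the tool carry_out, never from a script. Its argument "moves" is a list of rows, each a list of 7 numbers: the opening, from 0 (shut) to 1 (fully open), then the shift along the tool's x, y, z normalised to -1 to 1, where 1 is 0.4 m, then the turn, a rotation vector about the tool's x, y, z normalised to -1 to 1, where 1 is 0.5 rad. In form: [[grip, dx, dy, dz, rx, ry, rz], ...]. A call has 1 to 8 rows; each row is the pose to reach, as a shift and turn from the pose commanded when the call began, along the tool's axes at that moment; what a row does not reach only later rows make up. A row lasts 1/12 s, in which the tool goes at most 41.7 mm and 7.16 degrees, less where a joint would pass 70% of its speed; a pose out of reach is approached as far as the arm can. A call with a number of a shift or a turn outside -1 to 1 is refused whole. A call with a gripper value outside its range is refused whole. The fingers move at their own pace and stop on an object; the grip force is fixed at half the most. Time passes only in rows, so rows that repeat a pose let the fingers close. It gives the time, the measured TCP pose, the force and the opening at its end, in the units of the state.
- manip.state(): the state, without advancing time (a new reading comes with each control period).
- manip.grab_frame(name): name is "side" or "top"; returns the picture (420x560x3 uint8, red, green, blue); there is no depth.
- manip.camera_info(name): a dict with "intrinsics" (3x3 intrinsics, pixels), "extrinsics" (4x4, takes a point from world to camera coordinates). Camera axes: x right, y down, z forward; pixel columns grow to the right and rows downward; lengths in m; the calibration is good to about 2 mm. A picture is of the moment at which its call begins. camera_info takes no time and is no camera call.
- manip.job_done(): hands the job in, once; it reports no verdict.
The state is a dict: "time": time; "joint_pos": joint angles; "joint_vel": joint speeds; "joint_efforts": joint torques, N m; "tool_pos": TCP position; "tool_rot": TCP orientation; "contact_force": force on the tool from outside, world axes, zero at the start; "ft_torque": the same for the moment, N m; "gripper_width": opening from 0.0 (shut) to 1.0 (fully open).
Only numpy, scipy, OpenCV 4.12 (cv2) and the standard library are available. Lean on these libraries where they do the work, as an engineer would, in place of code of your own. Each camera call takes 0.05 s, during which the arm holds its last target. There are 200 camera calls.

## Working session

There is one attempt and no reset: what is moved stays moved. The work goes in short steps, Python scripts to look and compute and a tool call to move; the robot and the scene stay as the last step left them, time stands still between calls to the robot, and variables do not carry over. Pictures are saved under pics/ and viewed, on a budget of 10 in all, crops included, one or two more only if the job needs it, and the job is handed in when it is done.

Besides the shell and the picture viewer there is one more tool, called after ">>>" as a command line: name --pt "numbers of a row" for each row, then --argument value for the rest. carry_out: Moves the arm, as the interface text tells. Scaled input: -1 to 1 covers 0.4 m each way for a shift and 0.5 rad each way for a turn. Its arguments: {"type":"object","properties":{"moves":{"type":"array"}},"required":["moves"]}

```bash
mkdir -p pics; ls
python3 - <<'E'
from plant import manip
import cv2,numpy as np
np.set_printoptions(precision=4,suppress=True)
for n in("side","top"):
    f=manip.grab_frame(n); cv2.imwrite(f"pics/{n}0.png",f[:,:,::-1]); i=manip.camera_info(n); print(n,np.array(i["intrinsics"]),np.array(i["extrinsics"]))
print(manip.state())
E
```

```text
pics
side [[392.943    0.     275.4448]
 [  0.     392.943  211.1082]
 [  0.       0.       1.    ]] [[ 0.8481 -0.5296 -0.016  -0.4127]
 [-0.356  -0.5471 -0.7576  0.2522]
 [ 0.3925  0.6482 -0.6525  0.8797]
 [ 0.      0.      0.      1.    ]]
top [[498.2773   0.     280.4085]
 [  0.     498.2773 206.1414]
 [  0.       0.       1.    ]] [[ 0.017  -0.9998  0.0055  0.0251]
 [-0.9828 -0.0177 -0.1836  0.5243]
 [ 0.1837 -0.0023 -0.983   1.1383]
 [ 0.      0.      0.      1.    ]]
{'time': 0.1, 'joint_pos': array([ 1.087 ,  0.0533,  1.6141, -0.    ,  1.476 , -0.119 ]), 'joint_vel': array([-0.0005, -0.0016, -0.0041,  0.0012,  0.0002, -0.001 ]), 'joint_efforts': array([  0.0004, -39.4902, -37.1362,  -0.    ,   0.0039,   0.    ]), 'tool_pos': array([0.2227, 0.5834, 0.2302]), 'tool_rot': array([-0.0003,  0.1814,  0.9834, -0.0009]), 'contact_force': array([0.4242, 0.5254, 0.5281]), 'ft_torque': array([ 0.0097, -0.015 , -0.0241]), 'gripper_width': 0.9994717287992496}
```

View pics/top0.png

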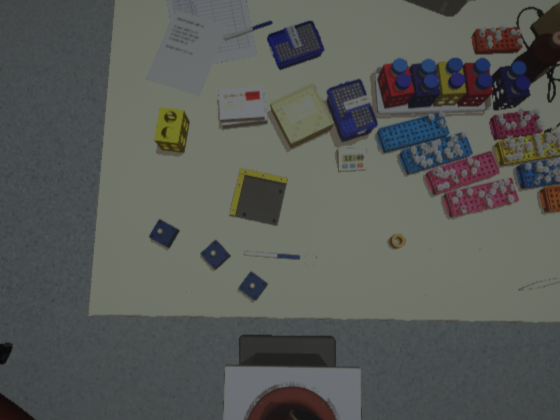

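View pics/side0.png

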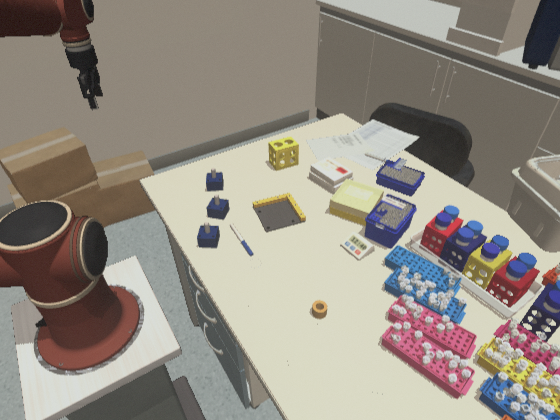

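The top view shows three blue posts, at px (164,233), (215,254) and (252,286). The leftmost, at (164,233), is the target. The sleeve is at (398,241) and the jig at (258,198), with its fences on the left and top (+y, +x). The marker is at (280,256). I'll fit the poses from silhouettes in both views.

```bash
cat > h.py <<'E'
import cv2,numpy as np
from plant import manip
from scipy.optimize import minimize
np.set_printoptions(precision=4,suppress=True)
C={n:manip.camera_info(n) for n in("side","top")}
S=8
def proj(n,P):
    K,E=np.array(C[n]["intrinsics"]),np.array(C[n]["extrinsics"]); p=(np.c_[P,np.ones(len(P))]@E.T)[:,:3]@K.T
    return p[:,:2]/p[:,2:]
def ray(n,uv,z):
    K,E=np.array(C[n]["intrinsics"]),np.array(C[n]["extrinsics"]); d=E[:3,:3].T@np.linalg.inv(K)@[*uv,1]; c=-E[:3,:3].T@E[:3,3]
    return c+d*(z-c[2])/d[2]
def box(x0,x1,y0,y1,z0,z1): return np.array([[x,y,z] for x in(x0,x1) for y in(y0,y1) for z in(z0,z1)])
def cyl(r,h,n=40):
    a=np.linspace(0,2*np.pi,n,False); c=np.c_[r*np.cos(a),r*np.sin(a)]
    return np.r_[np.c_[c,0*a],np.c_[c,0*a+h]]
def place(P,x,y,yaw,z=0):
    c,s=np.cos(yaw),np.sin(yaw); return P@np.array([[c,s,0],[-s,c,0],[0,0,1]])+[x,y,z]
BLOCK=box(-.025,.025,-.025,.025,0,.038); SLEEVE=cyl(.017,.026)
FEN=np.r_[box(.045,.06,-.06,.06,0,.02),box(-.06,.045,.045,.06,0,.02)]
JIG=np.r_[FEN,box(-.06,.06,-.06,.06,0,.006)]
def colour(img,what):
    h,s,v=[a.astype(int) for a in cv2.split(cv2.cvtColor(img,cv2.COLOR_RGB2HSV))]
    if what=="blue": return (h>105)&(h<130)&(s>110)
    if what=="brass": return (h<24)&(h>8)&(s>100)
    if what=="jig": return ((h>20)&(h<32)&(s>150))|((v<110)&(s<90))
def comp(img,what,uv):
    m=colour(img,what).astype(np.uint8); n,l,st,c=cv2.connectedComponentsWithStats(m)
    ok=[i for i in range(1,n) if st[i,4]>25]; d=[np.hypot(*(c[i]-uv)) for i in ok]; i=ok[int(np.argmin(d))]
    return l==i
def fit(P,masks,x0,free=3,z=0):
    hulls={}
    for n,m in masks.items():
        up=cv2.resize(m.astype(np.float32),None,fx=S,fy=S,interpolation=cv2.INTER_LINEAR)>.5
        hu=cv2.convexHull(cv2.findNonZero(up.astype(np.uint8))); a=np.zeros(up.shape,np.uint8); cv2.fillConvexPoly(a,hu,1); hulls[n]=a
    def cost(p):
        t=0
        for n,a in hulls.items():
            q=proj(n,place(P,p[0],p[1],p[2] if free>2 else 0,z)); q=(q+.5)*S-.5
            b=np.zeros_like(a); cv2.fillConvexPoly(b,np.round(cv2.convexHull(q.astype(np.float32))*16).astype(np.int32),1,shift=4)
            t+=1-(a&b).sum()/(a|b).sum()
        return t/len(hulls)
    x0=np.array(x0[:free],float); best=None
    for dy in ([0] if free<3 else [-.4,0,.4]):
        s=x0.copy(); 
        if free>2: s[2]+=dy
        sim=np.vstack([s]+[s+np.eye(free)[i]*(.006 if i<2 else .15) for i in range(free)])
        r=minimize(cost,s,method="Nelder-Mead",options=dict(initial_simplex=sim,xatol=1e-4,fatol=1e-4))
        if best is None or r.fun<best.fun: best=r
    return best.x,best.fun
E
cat > m0.py <<'E'
from h import *
I={n:cv2.imread(f"pics/{n}0.png")[:,:,::-1].copy() for n in("side","top")}
tiles=[]
for name,P,what,tu,su,z in(("block",BLOCK,"blue",(164,234),(214,181),.03),("sleeve",SLEEVE,"brass",(398,241),(319,309),.02),("jig",JIG,"jig",(258,197),(277,212),.01)):
    M={"top":comp(I["top"],what,tu),"side":comp(I["side"],what,su)}
    x=ray("top",tu,z); fr=2 if name=="sleeve" else 3
    for k in(["top","side"],["top"],["side"]):
        p,c=fit(P,{n:M[n] for n in k},[x[0],x[1],0],fr); print(name,k,p,round(c,3),[int(M[n].sum()) for n in k])
        if len(k)==2: pb=p
    for n,u in(("top",tu),("side",su)):
        o=np.array([u[0]-33,u[1]-33]); t=cv2.resize(I[n][o[1]:o[1]+66,o[0]:o[0]+66],(264,264),interpolation=cv2.INTER_CUBIC)
        ct,_=cv2.findContours(cv2.resize(M[n][o[1]:o[1]+66,o[0]:o[0]+66].astype(np.uint8),(264,264),interpolation=cv2.INTER_NEAREST),0,2); cv2.drawContours(t,ct,-1,(255,0,0),1)
        q=(proj(n,place(P,pb[0],pb[1],pb[2] if fr>2 else 0))+.5-o)*4-.5
        for a in q: cv2.circle(t,tuple(int(round(v)) for v in a),1,(0,255,0),-1)
        tiles.append(t)
out=np.vstack([np.hstack(tiles[0::2]),np.hstack(tiles[1::2])]); cv2.imwrite("pics/m0.png",out[:,:,::-1])
E
python3 m0.py
```

```text
block ['top', 'side'] [0.4592 0.3211 1.1858] 0.494 [242, 55]
block ['top'] [ 0.4582  0.3127 -0.43  ] 0.331 [242]
block ['side'] [ 0.4739  0.3609 -0.3735] 0.632 [55]
sleeve ['top', 'side'] [ 0.4491 -0.2485] 0.215 [105, 177]
sleeve ['top'] [ 0.4501 -0.2492] 0.223 [105]
sleeve ['side'] [ 0.4478 -0.2483] 0.198 [177]
jig ['top', 'side'] [ 0.5513  0.0887 -0.1992] 0.187 [2242, 898]
jig ['top'] [ 0.5528  0.0884 -0.1896] 0.07 [2242]
jig ['side'] [0.5459 0.0897 1.3594] 0.282 [898]
```

View pics/m0.png

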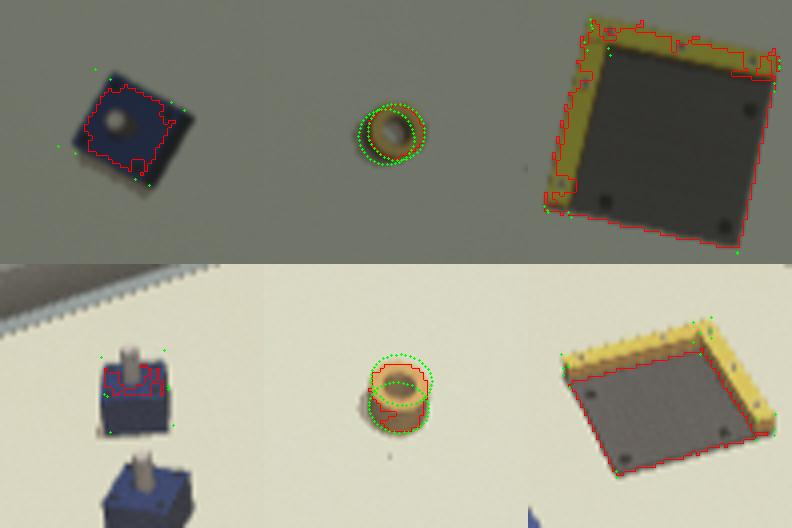

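```bash
python3 - <<'E'
s=open("h.py").read()
a=s.index("def colour"); b=s.index("def comp")
s=s[:a]+'''def colour(img,what):
    h,s,v=[a.astype(int) for a in cv2.split(cv2.cvtColor(img,cv2.COLOR_RGB2HSV))]
    vt=np.median(v[220:300,330:380]) # bare table
    r,g,b=[a.astype(int) for a in cv2.split(img)]
    if what=="blue": return (v<.62*vt)&(b>=r-2)
    if what=="brass": return (s>85)&(h<30)
    if what=="jig": return ((h>15)&(h<32)&(s>105))|(v<.6*vt)
'''+s[b:]
s=s.replace("BLOCK=box(-.025,.025,-.025,.025,0,.038)","BLOCK=box(-.025,.025,-.025,.025,0,.038); POST=np.r_[BLOCK,place(cyl(.0045,.068),0,0,0)]")
open("h.py","w").write(s)
E
python3 m0.py
```

```text
block ['top', 'side'] [0.456  0.3145 1.0914] 0.089 [463, 272]
block ['top'] [ 0.4574  0.3144 -0.472 ] 0.047 [463]
block ['side'] [ 0.4538  0.3147 -0.466 ] 0.075 [272]
sleeve ['top', 'side'] [ 0.4489 -0.2489] 0.183 [123, 215]
sleeve ['top'] [ 0.4499 -0.2501] 0.191 [123]
sleeve ['side'] [ 0.447  -0.2486] 0.125 [215]
jig ['top', 'side'] [ 0.554   0.0892 -0.1962] 0.042 [2313, 1320]
jig ['top'] [ 0.5549  0.0895 -0.1964] 0.012 [2313]
jig ['side'] [ 0.5507  0.0884 -0.1932] 0.018 [1320]
```

View pics/m0.png

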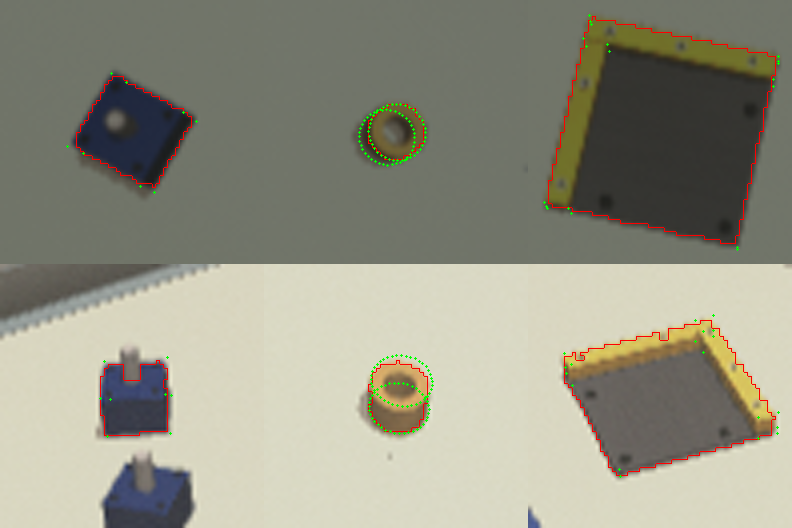

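```bash
cat > go.py <<'E'
# usage: go.py x y z [yaw_of_tool_y deg] : prints row numbers from the present measured pose
import sys,numpy as np
from plant import manip
from scipy.spatial.transform import Rotation as R
s=manip.state(); q=s["tool_rot"]; r=R.from_quat([*q[1:],q[0]]); M=r.as_matrix()
yaw=np.degrees(np.arctan2(M[1,1],M[0,1])); tilt=np.degrees(np.arccos(-M[2,2]))
np.set_printoptions(precision=4,suppress=True)
print("t",s["time"],"tcp",s["tool_pos"],"yaw",yaw.round(2),"tilt",tilt.round(2),"F",s["contact_force"].round(1),"T",s["ft_torque"].round(2),"grip",round(s["gripper_width"],3),"q",s["joint_pos"].round(2))
if len(sys.argv)>3:
    p=np.array([float(a) for a in sys.argv[1:4]]); y=np.radians(float(sys.argv[4]) if len(sys.argv)>4 else yaw)
    T=np.c_[[np.sin(y),-np.cos(y),0],[np.cos(y),np.sin(y),0],[0,0,-1]]
    T[:,0]=np.cross(T[:,1],T[:,2])
    d=M.T@(p-s["tool_pos"]); w=R.from_matrix(M.T@T).as_rotvec()
    print("shift",(d/.4).round(4),"turn",(w/.5).round(4),"dist mm",(np.linalg.norm(d)*1e3).round(1))
E
python3 go.py .45 .28 .2 69; python3 go.py .45 -.05 .2 69; python3 go.py .448 -.249 .1 69
```

```text
t 0.1 tcp [0.2227 0.5834 0.2302] yaw 69.1 tilt 0.11 F [0.4 0.5 0.5] T [ 0.01 -0.01 -0.02] grip 0.999 q [ 1.09  0.05  1.61 -0.    1.48 -0.12]
shift [-0.8014 -0.5056  0.0763] turn [-0.0036 -0.0004  0.0034] dist mm 380.2
t 0.1 tcp [0.2227 0.5834 0.2302] yaw 69.1 tilt 0.11 F [0.4 0.5 0.5] T [ 0.01 -0.01 -0.02] grip 0.999 q [ 1.09  0.05  1.61 -0.    1.48 -0.12]
shift [-1.0957 -1.2763  0.0776] turn [-0.0036 -0.0004  0.0034] dist mm 673.6
t 0.1 tcp [0.2227 0.5834 0.2302] yaw 69.1 tilt 0.11 F [0.4 0.5 0.5] T [ 0.01 -0.01 -0.02] grip 0.999 q [ 1.09  0.05  1.61 -0.    1.48 -0.12]
shift [-1.2686 -1.7424  0.3285] turn [-0.0036 -0.0004  0.0034] dist mm 872.1
```

>>> carry_out --pt "1 -0.8 -0.5 0.08 0 0 0" --pt "1 -0.8 -0.5 0.08 0 0 0" --pt "1 -0.8 -0.5 0.08 0 0 0" --pt "1 -0.8 -0.5 0.08 0 0 0" --pt "1 -0.8 -0.5 0.08 0 0 0" --pt "1 -0.8 -0.5 0.08 0 0 0" --pt "1 -0.8 -0.5 0.08 0 0 0" --pt "1 -0.8 -0.5 0.08 0 0 0"

```text
time: 0.77
tool_pos: [0.4238, 0.317, 0.2026]
tool_rot: [-0.0, 0.181, 0.983, -0.0]
contact_force: [0.5, 1.0, -0.4]
gripper_width: 1.004
```

```bash
python3 go.py .45 -.02 .2 69;python3 go.py .448 -.249 .1 69
```

```text
t 0.7667 tcp [0.4238 0.317  0.2026] yaw 69.11 tilt 0.02 F [ 0.5  1.  -0.4] T [ 0.06 -0.    0.01] grip 1.004 q [ 0.5  -0.16  1.86  0.    1.44 -0.7 ]
shift [-0.3616 -0.7638  0.0066] turn [-0.0005 -0.0006  0.0039] dist mm 338.1
t 0.7667 tcp [0.4238 0.317  0.2026] yaw 69.11 tilt 0.02 F [ 0.5  1.  -0.4] T [ 0.06 -0.    0.01] grip 1.004 q [ 0.5  -0.16  1.86  0.    1.44 -0.7 ]
shift [-0.5612 -1.3004  0.2566] turn [-0.0005 -0.0006  0.0039] dist mm 575.8
```

>>> carry_out --pt "1 -0.36 -0.76 0.0 0 0 0" --pt "1 -0.36 -0.76 0.0 0 0 0" --pt "1 -0.36 -0.76 0.0 0 0 0" --pt "1 -0.36 -0.76 0.0 0 0 0" --pt "1 -0.36 -0.76 0.0 0 0 0" --pt "1 -0.36 -0.76 0.0 0 0 0" --pt "1 -0.36 -0.76 0.0 0 0 0" --pt "1 -0.36 -0.76 0.0 0 0 0"

```text
time: 1.43
tool_pos: [0.4485, -0.0153, 0.2029]
tool_rot: [0.0, 0.181, 0.983, 0.0]
contact_force: [0.8, -0.0, -0.5]
gripper_width: 1.002
```

```bash
python3 go.py .448 -.249 .1 69
```

```text
t 1.4333 tcp [ 0.4485 -0.0153  0.2029] yaw 69.11 tilt 0.01 F [ 0.8 -0.  -0.5] T [-0.02 -0.02 -0.04] grip 1.002 q [-0.2  -0.37  2.04  0.    1.48 -1.41]
shift [-0.2071 -0.5464  0.2572] turn [0.0002 0.0003 0.0037] dist mm 255.4
```

>>> carry_out --pt "1 -0.2 -0.54 0.27 0 0 0" --pt "1 -0.2 -0.54 0.27 0 0 0" --pt "1 -0.2 -0.54 0.27 0 0 0" --pt "1 -0.2 -0.54 0.27 0 0 0" --pt "1 -0.2 -0.54 0.27 0 0 0" --pt "1 -0.2 -0.54 0.27 0 0 0" --pt "1 -0.2 -0.54 0.27 0 0 0" --pt "1 -0.2 -0.54 0.27 0 0 0"

```text
time: 2.1
tool_pos: [0.4453, -0.2448, 0.093]
tool_rot: [-0.002, 0.183, 0.983, 0.001]
contact_force: [0.1, 0.5, -1.2]
gripper_width: 0.998
```

```bash
python3 - <<'E'
from h import *
t=[]
for n in("side","top"):
    f=manip.grab_frame(n); cv2.imwrite(f"pics/{n}1.png",f[:,:,::-1])
    u=np.round(proj(n,np.array([[.448,-.249,.05]]))[0]).astype(int)-50
    g=cv2.resize(f[u[1]:u[1]+100,u[0]:u[0]+100],(400,400),interpolation=cv2.INTER_CUBIC)
    s=manip.state()["tool_pos"]
    for p,c in((s,(255,0,0)),([.448,-.249,.026],(0,255,0))):
        q=(proj(n,np.array([p]))[0]+.5-u)*4; cv2.drawMarker(g,tuple(int(v) for v in q),c,0,14,1)
    t.append(g)
cv2.imwrite("pics/m1.png",np.hstack(t)[:,:,::-1])
E
python3 go.py .448 -.249 .004 69
```

```text
t 2.2 tcp [ 0.4466 -0.2433  0.095 ] yaw 69.08 tilt 0.06 F [0.6 0.7 0.6] T [ 0.03 -0.05  0.  ] grip 0.997 q [-0.65 -0.1   2.    0.    1.24 -1.85]
shift [-0.0085 -0.0123  0.2274] turn [ 0.0014 -0.0015  0.0028] dist mm 91.2
```

View pics/m1.png

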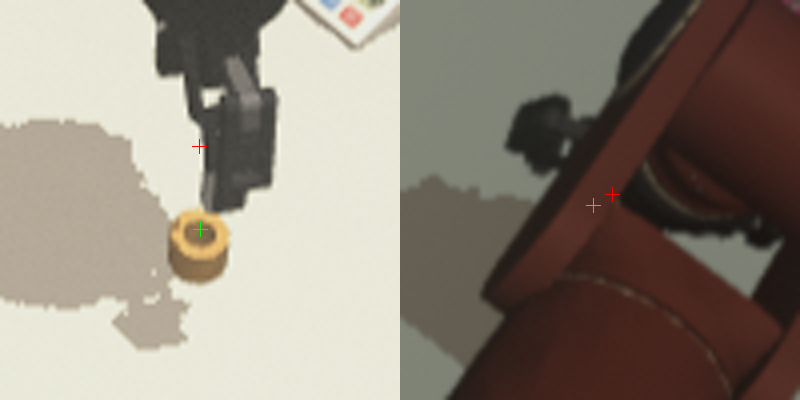

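>>> carry_out --pt "1 -0.008 -0.012 0.1 0 0 0" --pt "1 -0.008 -0.012 0.1 0 0 0" --pt "1 -0.008 -0.012 0.15 0 0 0" --pt "1 -0.008 -0.012 0.18 0 0 0" --pt "1 -0.008 -0.012 0.2 0 0 0" --pt "1 -0.008 -0.012 0.22 0 0 0" --pt "1 -0.008 -0.012 0.22 0 0 0" --pt "1 -0.008 -0.012 0.22 0 0 0"

```text
time: 2.87
tool_pos: [0.4482, -0.2491, 0.0074]
tool_rot: [-0.0, 0.181, 0.983, 0.0]
contact_force: [0.3, -0.2, 1.4]
gripper_width: 0.999
```

```bash
python3 go.py .4485 -.249 .005 69
```

```text
t 2.8667 tcp [ 0.4482 -0.2491  0.0074] yaw 69.12 tilt 0.0 F [ 0.3 -0.2  1.4] T [ 0.06 -0.02 -0.01] grip 0.999 q [-0.65  0.04  2.03 -0.    1.07 -1.86]
shift [-0.0006  0.0006  0.006 ] turn [ 0.     -0.0001  0.0043] dist mm 2.4
```

Tracking is accurate to about 0.5 mm, so I'll close on the sleeve.

>>> carry_out --pt "0.6 0 0 0.005 0 0 0" --pt "0.4 0 0 0.005 0 0 0" --pt "0.2 0 0 0.005 0 0 0" --pt "0 0 0 0.005 0 0 0" --pt "0 0 0 0.005 0 0 0" --pt "0 0 0 0.005 0 0 0" --pt "0 0 0 0.005 0 0 0" --pt "0 0 0 0.005 0 0 0"

```text
time: 3.53
tool_pos: [0.4486, -0.2498, 0.0058]
tool_rot: [0.001, 0.181, 0.983, -0.0]
contact_force: [0.1, 0.5, 4.4]
gripper_width: 0.365
```

>>> carry_out --pt "0 0 0 0 0 0 0" --pt "0 0 0 0 0 0 0" --pt "0 0 0 0 0 0 0" --pt "0 0 0 0 0 0 0" --pt "0 0 0 -0.1 0 0 0" --pt "0 0 0 -0.2 0 0 0" --pt "0 0 0 -0.3 0 0 0" --pt "0 0 0 -0.4 0 0 0"

```text
time: 4.2
tool_pos: [0.447, -0.2485, 0.1653]
tool_rot: [-0.001, 0.181, 0.983, 0.001]
contact_force: [0.7, 0.3, -1.7]
gripper_width: 0.365
```

```bash
python3 go.py .4485 .04 .16 69; python3 go.py .456 .3145 .12 63
```

```text
t 4.2 tcp [ 0.447  -0.2485  0.1653] yaw 69.1 tilt 0.17 F [ 0.7  0.3 -1.7] T [-0.07 -0.07 -0.04] grip 0.365 q [-0.65 -0.17  1.94  0.    1.38 -1.86]
shift [0.2537 0.6751 0.0147] turn [ 0.0019 -0.0058  0.0034] dist mm 288.5
t 4.2 tcp [ 0.447  -0.2485  0.1653] yaw 69.1 tilt 0.17 F [ 0.7  0.3 -1.7] T [-0.07 -0.07 -0.04] grip 0.365 q [-0.65 -0.17  1.94  0.    1.38 -1.86]
shift [0.4807 1.3228 0.116 ] turn [ 0.0016 -0.0059  0.2129] dist mm 564.9
```

>>> carry_out --pt "0 0.1 0.27 0.02 0 0 0.04" --pt "0 0.25 0.67 0.02 0 0 0.1" --pt "0 0.25 0.67 0.02 0 0 0.1" --pt "0 0.25 0.67 0.02 0 0 0.1" --pt "0 0.25 0.67 0.02 0 0 0.1" --pt "0 0.25 0.67 0.02 0 0 0.1" --pt "0 0.25 0.67 0.02 0 0 0.1" --pt "0 0.25 0.67 0.02 0 0 0.1"

```text
time: 4.87
tool_pos: [0.4486, 0.0421, 0.1556]
tool_rot: [-0.002, 0.202, 0.979, 0.001]
contact_force: [0.5, -1.2, -0.9]
gripper_width: 0.361
```

```bash
python3 go.py .456 .3145 .12 63
```

```text
t 4.8667 tcp [0.4486 0.0421 0.1556] yaw 66.64 tilt 0.23 F [ 0.5 -1.2 -0.9] T [ 0.05 -0.05  0.08] grip 0.361 q [-0.07 -0.33  2.08  0.    1.39 -1.24]
shift [0.2526 0.6323 0.0911] turn [ 0.0032 -0.0073  0.1272] dist mm 274.8
```

>>> carry_out --pt "0 0.1 0.25 0.04 0 0 0.05" --pt "0 0.25 0.63 0.09 0 0 0.12" --pt "0 0.25 0.63 0.09 0 0 0.12" --pt "0 0.25 0.63 0.09 0 0 0.12" --pt "0 0.25 0.63 0.09 0 0 0.12" --pt "0 0.25 0.63 0.09 0 0 0.12" --pt "0 0.25 0.63 0.09 0 0 0.12" --pt "0 0.25 0.63 0.09 0 0 0.12"

```text
time: 5.53
tool_pos: [0.4588, 0.3109, 0.1191]
tool_rot: [-0.002, 0.233, 0.972, -0.0]
contact_force: [0.3, 0.4, -1.6]
gripper_width: 0.366
```

```bash
python3 - <<'E'
from h import *
t=[]
for n in("side","top"):
    f=manip.grab_frame(n)
    u=np.round(proj(n,np.array([[.456,.3145,.06]]))[0]).astype(int)-50; u=np.maximum(u,0)
    g=cv2.resize(f[u[1]:u[1]+100,u[0]:u[0]+100],(400,400),interpolation=cv2.INTER_CUBIC)
    s=manip.state()["tool_pos"]
    for p,c in((s,(255,0,0)),([.456,.3145,.068],(0,255,0))):
        q=(proj(n,np.array([p]))[0]+.5-u)*4; cv2.drawMarker(g,tuple(int(v) for v in q),c,0,14,1)
    # predicted sleeve base outline
    q=(proj(n,place(SLEEVE,s[0],s[1],0,s[2]-.006))+.5-u)*4
    for a in q: cv2.circle(g,tuple(int(v) for v in a),1,(0,255,255),-1)
    t.append(g)
cv2.imwrite("pics/m2.png",np.hstack(t)[:,:,::-1])
E
python3 go.py .456 .3145 .08 63
```

```text
t 5.6333 tcp [0.4593 0.3077 0.1196] yaw 62.9 tilt 0.18 F [-0.5 -0.6 -1.7] T [ 0.07  0.   -0.01] grip 0.365 q [ 0.46 -0.02  1.88 -0.    1.29 -0.64]
shift [0.015  0.0117 0.099 ] turn [-0.0055 -0.003  -0.0035] dist mm 40.3
```

View pics/m2.png

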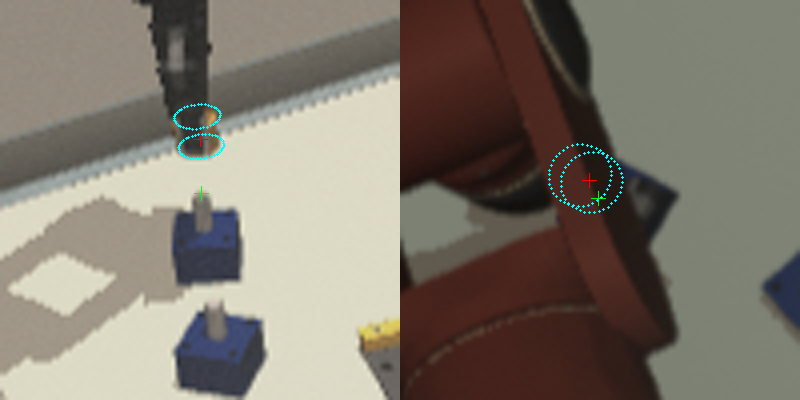

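>>> carry_out --pt "0 0.015 0.012 0.05 0 0 0" --pt "0 0.015 0.012 0.085 0 0 0" --pt "0 0.015 0.012 0.085 0 0 0" --pt "0 0.015 0.012 0.085 0 0 0" --pt "0 0.015 0.012 0.085 0 0 0" --pt "0 0.015 0.012 0.085 0 0 0"

```text
time: 6.13
tool_pos: [0.4581, 0.3143, 0.0885]
tool_rot: [0.001, 0.236, 0.972, 0.001]
contact_force: [0.2, 0.1, -0.5]
gripper_width: 0.363
```

```bash
python3 - <<'E'
from h import *
f=manip.grab_frame("side")
u=np.round(proj("side",np.array([[.456,.3145,.06]]))[0]).astype(int)-25
g=cv2.resize(f[u[1]:u[1]+50,u[0]:u[0]+50],(400,400),interpolation=cv2.INTER_CUBIC)
cv2.imwrite("pics/m3.png",g[:,:,::-1])
E
python3 go.py .456 .3145 .0445 63
```

```text
t 6.1833 tcp [0.4581 0.3145 0.0885] yaw 62.75 tilt 0.13 F [ 0.  -0.2 -0.7] T [ 0.01  0.04 -0.05] grip 0.367 q [ 0.47  0.02  1.9  -0.    1.22 -0.63]
shift [ 0.0049 -0.0026  0.1101] turn [ 0.0035  0.0027 -0.0087] dist mm 44.1
```

View pics/m3.png

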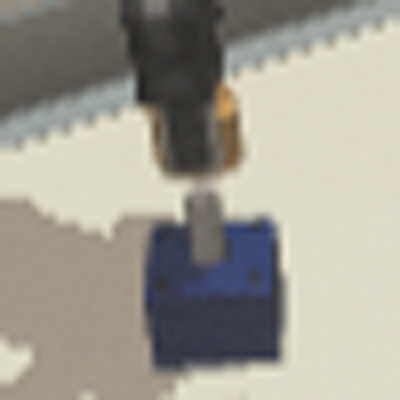

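Run:
```python
from h import *
u0=np.round(proj("side",np.array([[.456,.3145,.06]]))[0]).astype(int)-25
for p in([.4581,.3145,.0827],[.4581,.3145,.095],[.456,.3145,.066],[.456,.3145,.045],[.457,.3145,.045]):
    print(p,(proj("side",np.array([p]))[0]+.5-u0)*8)
```

```text
[0.4581, 0.3145, 0.0827] [204.2447 154.4305]
[0.4581, 0.3145, 0.095] [200.3927 127.5196]
[0.456, 0.3145, 0.066] [204.4686 192.0972]
[0.456, 0.3145, 0.045] [210.873  236.4394]
[0.457, 0.3145, 0.045] [213.1909 235.6266]
```

Run:
```python
from h import *
I0=cv2.imread("pics/side0.png")[:,:,::-1].astype(int)
c=np.round(proj("side",np.array([[.4485,-.249,.013]]))[0]).astype(int); print("c",c)
b=proj("side",place(SLEEVE,.4485,-.249,0)); print("sleeve model bbox",b.min(0),b.max(0))
print("col r-b",[(v,*(I0[v,c[0]])) for v in range(c[1]-14,c[1]+15)])
print("row r-b",[(u,*(I0[c[1]+2,u])) for u in range(c[0]-12,c[0]+13)])
s=np.round(proj("side",np.array([[.456,.3145,.06]]))[0]).astype(int); print("shaft",s)
b=proj("side",place(cyl(.0045,.0001),.456,.3145,0,.068)); print("shaft top bbox",b.min(0),b.max(0))
b=proj("side",place(BLOCK,.456,.3145,-.471)); print("block bbox",b.min(0),b.max(0))
print("col",[(v,*(I0[v,s[0]])) for v in range(s[1]-8,s[1]+26)])
print("row",[(u,*(I0[s[1]+1,u])) for u in range(s[0]-6,s[0]+7)])
```

```text
c [319 308]
sleeve model bbox [311.6766 298.5015] [327.4872 318.025 ]
col r-b [(294, np.int64(218), np.int64(217), np.int64(197)), (295, np.int64(219), np.int64(217), np.int64(197)), (296, np.int64(217), np.int64(217), np.int64(195)), (297, np.int64(217), np.int64(216), np.int64(196)), (298, np.int64(218), np.int64(217), np.int64(197)), (299, np.int64(216), np.int64(209), np.int64(178)), (300, np.int64(213), np.int64(181), np.int64(132)), (301, np.int64(214), np.int64(175), np.int64(107)), (302, np.int64(198), np.int64(163), np.int64(100)), (303, np.int64(156), np.int64(126), np.int64(86)), (304, np.int64(134), np.int64(110), np.int64(78)), (305, np.int64(131), np.int64(106), np.int64(75)), (306, np.int64(128), np.int64(104), np.int64(75)), (307, np.int64(124), np.int64(102), np.int64(73)), (308, np.int64(126), np.int64(106), np.int64(79)), (309, np.int64(162), np.int64(134), np.int64(95)), (310, np.int64(206), np.int64(165), np.int64(108)), (311, np.int64(213), np.int64(168), np.int64(105)), (312, np.int64(179), np.int64(144), np.int64(92)), (313, np.int64(127), np.int64(103), np.in
[... 3613 characters left out ...]
5), np.int64(194))]
row [(207, np.int64(217), np.int64(215), np.int64(192)), (208, np.int64(216), np.int64(213), np.int64(191)), (209, np.int64(217), np.int64(214), np.int64(191)), (210, np.int64(215), np.int64(212), np.int64(189)), (211, np.int64(118), np.int64(113), np.int64(105)), (212, np.int64(119), np.int64(113), np.int64(106)), (213, np.int64(123), np.int64(116), np.int64(110)), (214, np.int64(114), np.int64(109), np.int64(102)), (215, np.int64(140), np.int64(133), np.int64(124)), (216, np.int64(201), np.int64(198), np.int64(177)), (217, np.int64(202), np.int64(198), np.int64(178)), (218, np.int64(204), np.int64(201), np.int64(184)), (219, np.int64(202), np.int64(198), np.int64(182))]
```

```bash
python3 go.py .4566 .313 .070 63
```

```text
t 6.1833 tcp [0.4581 0.3145 0.0885] yaw 62.75 tilt 0.13 F [ 0.  -0.2 -0.7] T [ 0.01  0.04 -0.05] grip 0.367 q [ 0.47  0.02  1.9  -0.    1.22 -0.63]
shift [ 0.0017 -0.0051  0.0463] turn [ 0.0035  0.0027 -0.0087] dist mm 18.6
```

>>> carry_out --pt "0 0.002 -0.005 0.0 0 0 0" --pt "0 0.002 -0.005 0.02 0 0 0" --pt "0 0.002 -0.005 0.03 0 0 0" --pt "0 0.002 -0.005 0.04 0 0 0" --pt "0 0.002 -0.005 0.045 0 0 0" --pt "0 0.002 -0.005 0.05 0 0 0" --pt "0 0.002 -0.005 0.05 0 0 0" --pt "0 0.002 -0.005 0.05 0 0 0"

```text
time: 6.85
tool_pos: [0.4555, 0.3132, 0.067]
tool_rot: [-0.0, 0.235, 0.972, -0.0]
contact_force: [0.2, -0.1, -1.2]
gripper_width: 0.368
```

```bash
python3 go.py .4566 .313 .0445 63
python3 - <<'E'
from h import *
f=manip.grab_frame("side"); cv2.imwrite("pics/side4.png",f[:,:,::-1])
u=np.round(proj("side",np.array([[.456,.3145,.05]]))[0]).astype(int)-25
g=cv2.resize(f[u[1]:u[1]+50,u[0]:u[0]+50],(400,400),interpolation=cv2.INTER_CUBIC)
cv2.imwrite("pics/m4.png",g[:,:,::-1])
E
```

```text
t 6.85 tcp [0.4555 0.3132 0.067 ] yaw 62.8 tilt 0.02 F [ 0.2 -0.1 -1.2] T [0.04 0.06 0.04] grip 0.368 q [ 0.47  0.04  1.91 -0.    1.19 -0.63]
shift [-0.0028  0.0008  0.0561] turn [-0.0005 -0.0003 -0.007 ] dist mm 22.5
```

View pics/m4.png

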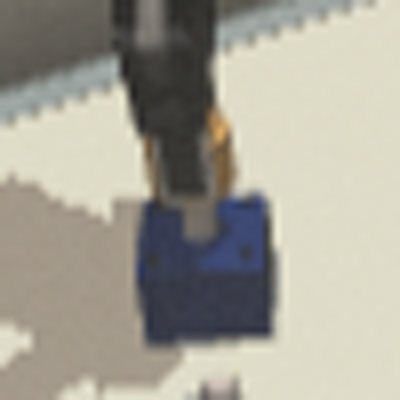

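>>> carry_out --pt "0 -0.003 0.001 0.01 0 0 0" --pt "0 -0.003 0.001 0.02 0 0 0" --pt "0 -0.003 0.001 0.03 0 0 0" --pt "0 -0.003 0.001 0.035 0 0 0" --pt "0 -0.003 0.001 0.04 0 0 0" --pt "0 -0.003 0.001 0.045 0 0 0" --pt "0 -0.003 0.001 0.05 0 0 0" --pt "0 -0.003 0.001 0.05 0 0 0"

```text
time: 7.57
tool_pos: [0.4565, 0.3129, 0.0466]
tool_rot: [-0.0, 0.235, 0.972, -0.0]
contact_force: [0.2, -0.8, -0.2]
gripper_width: 0.365
```

```bash
python3 go.py .4566 .313 .0445 63
```

```text
t 7.5667 tcp [0.4565 0.3129 0.0466] yaw 62.8 tilt 0.05 F [ 0.2 -0.8 -0.2] T [-0.03 -0.02  0.02] grip 0.365 q [ 0.47  0.07  1.92  0.    1.15 -0.63]
shift [-0.0001  0.0004  0.0053] turn [-0.0013 -0.001  -0.0071] dist mm 2.1
```

>>> carry_out --pt "0 0 0 0.005 0 0 0" --pt "0 0 0 0.008 0 0 0" --pt "0 0 0 0.008 0 0 0" --pt "0 0 0 0.008 0 0 0"

```text
time: 7.9
tool_pos: [0.4569, 0.313, 0.044]
tool_rot: [0.0, 0.235, 0.972, 0.0]
contact_force: [0.8, -0.3, -1.8]
gripper_width: 0.367
```

```bash
python3 go.py
```

```text
t 7.9 tcp [0.4569 0.313  0.044 ] yaw 62.8 tilt 0.01 F [ 0.8 -0.3 -1.8] T [-0.02  0.01  0.  ] grip 0.367 q [ 0.47  0.08  1.92 -0.    1.14 -0.63]
```

Within about 0.2 mm of seated. Opening to let it drop the rest, then looking.

>>> carry_out --pt "0.5 0 0 0 0 0 0" --pt "0.7 0 0 0 0 0 0" --pt "1 0 0 0 0 0 0" --pt "1 0 0 0 0 0 0" --pt "1 0 0 0 0 0 0" --pt "1 0 0 0 0 0 0" --pt "1 0 0 -0.2 0 0 0" --pt "1 0 0 -0.2 0 0 0"

```text
time: 8.57
tool_pos: [0.4546, 0.3119, 0.1218]
tool_rot: [-0.003, 0.235, 0.972, -0.002]
contact_force: [1.5, -0.3, 1.0]
gripper_width: 1.002
```

```bash
python3 go.py
python3 - <<'E'
from h import *
t=[]
for n in("side","top"):
    f=manip.grab_frame(n); cv2.imwrite(f"pics/{n}5.png",f[:,:,::-1])
    u=np.round(proj(n,np.array([[.456,.3145,.05]]))[0]).astype(int)-33
    g=cv2.resize(f[u[1]:u[1]+66,u[0]:u[0]+66],(396,396),interpolation=cv2.INTER_CUBIC)
    q=(proj(n,place(BLOCK,.456,.3145,-.471))+.5-u)*6
    for a in q: cv2.circle(g,tuple(int(v) for v in a),2,(0,255,0),-1)
    t.append(g)
cv2.imwrite("pics/m5.png",np.hstack(t)[:,:,::-1])
E
```

```text
t 8.5667 tcp [0.4546 0.3119 0.1218] yaw 62.79 tilt 0.41 F [ 1.5 -0.3  1. ] T [ 0.01 -0.07  0.01] grip 1.002 q [ 0.47 -0.02  1.88  0.    1.29 -0.63]
```

View pics/m5.png

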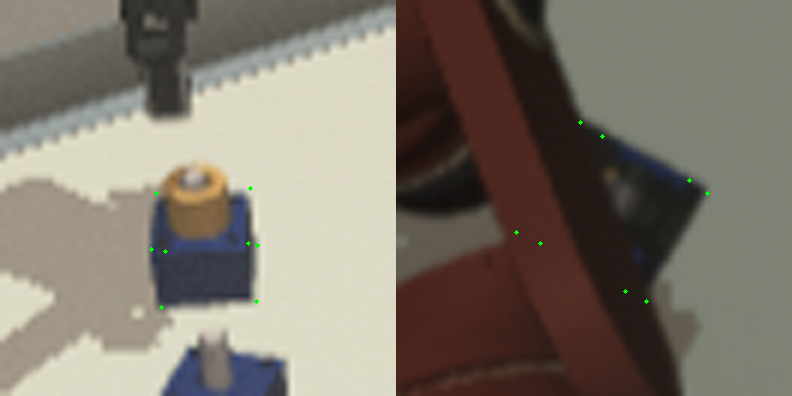

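```bash
python3 go.py .4566 .313 .015 63
```

```text
t 8.6667 tcp [0.4612 0.3153 0.1319] yaw 62.8 tilt 0.79 F [1.3 0.3 0.2] T [ 0.02 -0.04 -0.06] grip 1.0 q [ 0.47 -0.03  1.87  0.    1.29 -0.63]
shift [ 0.01   -0.0136  0.292 ] turn [ 0.0222  0.0162 -0.0071] dist mm 117.0
```

>>> carry_out --pt "1 0 0 0 0 0 0" --pt "1 0 0 0.07 0 0 0" --pt "1 0 0 0.14 0 0 0" --pt "1 0 0 0.19 0 0 0" --pt "1 0 0 0.23 0 0 0" --pt "1 0 0 0.26 0 0 0" --pt "1 0 0 0.27 0 0 0" --pt "1 0 0 0.27 0 0 0"

```text
time: 9.33
tool_pos: [0.4554, 0.3123, 0.0139]
tool_rot: [-0.001, 0.235, 0.972, -0.001]
contact_force: [0.6, 0.7, -0.7]
gripper_width: 1.0
```

```bash
python3 go.py .4566 .313 .015 63
```

```text
t 9.3333 tcp [0.4554 0.3123 0.0139] yaw 62.8 tilt 0.22 F [ 0.6  0.7 -0.7] T [ 0.04 -0.01 -0.03] grip 1.0 q [ 0.47  0.12  1.93 -0.    1.09 -0.63]
shift [-0.0019  0.0029 -0.0027] turn [-0.0062 -0.0045 -0.0071] dist mm 1.8
```

>>> carry_out --pt "1 0 0 0 0 0 0" --pt "0.7 0 0 0 0 0 0" --pt "0.4 0 0 0 0 0 0" --pt "0 0 0 0 0 0 0" --pt "0 0 0 0 0 0 0" --pt "0 0 0 0 0 0 0" --pt "0 0 0 0 0 0 0" --pt "0 0 0 0 0 0 0"

```text
time: 10.0
tool_pos: [0.4579, 0.3136, 0.0174]
tool_rot: [0.001, 0.235, 0.972, 0.001]
contact_force: [0.1, 0.4, 6.0]
gripper_width: 0.567
```

>>> carry_out --pt "0 0 0 0 0 0 0" --pt "0 0 0 0 0 0 0" --pt "0 0 0 -0.05 0 0 0" --pt "0 0 0 -0.1 0 0 0" --pt "0 0 0 -0.14 0 0 0" --pt "0 0 0 -0.14 0 0 0" --pt "0 0 0 -0.14 0 0 0"

```text
time: 10.58
tool_pos: [0.4564, 0.3128, 0.0714]
tool_rot: [-0.0, 0.235, 0.972, -0.0]
contact_force: [-0.2, -0.0, -5.5]
gripper_width: 0.569
```

```bash
python3 - <<'E'
import numpy as np
for j in([.5528,.089],[.5549,.0895],[.5507,.0884]):
  for a,b in((20,20),(5,5)):
    y=-.195; c,s=np.cos(y),np.sin(y); print(j,(a,b),np.array(j)+np.array([[c,-s],[s,c]])@[a*1e-3,b*1e-3])
E
python3 go.py .5442 .0967 .07 78.8
```

```text
[0.5528, 0.089] (20, 20) [0.57629628 0.10474562]
[0.5528, 0.089] (5, 5) [0.55867407 0.09293641]
[0.5549, 0.0895] (20, 20) [0.57839628 0.10524562]
[0.5549, 0.0895] (5, 5) [0.56077407 0.09343641]
[0.5507, 0.0884] (20, 20) [0.57419628 0.10414562]
[0.5507, 0.0884] (5, 5) [0.55657407 0.09233641]
t 10.5833 tcp [0.4564 0.3128 0.0714] yaw 62.8 tilt 0.02 F [-0.2 -0.  -5.5] T [-0.02  0.04 -0.02] grip 0.569 q [ 0.47  0.04  1.91 -0.    1.19 -0.63]
shift [-0.4421 -0.3802  0.0035] turn [-0.0005 -0.0003 -0.5586] dist mm 233.3
```

>>> carry_out --pt "0 -0.04 -0.04 -0.1 0 0 -0.1" --pt "0 -0.2 -0.2 -0.12 0 0 -0.3" --pt "0 -0.4 -0.4 -0.12 0 0 -0.5" --pt "0 -0.47 -0.4 -0.12 0 0 -0.56" --pt "0 -0.47 -0.4 -0.12 0 0 -0.56" --pt "0 -0.47 -0.4 -0.12 0 0 -0.56" --pt "0 -0.47 -0.4 -0.12 0 0 -0.56" --pt "0 -0.47 -0.4 -0.12 0 0 -0.56"

```text
time: 11.25
tool_pos: [0.551, 0.0807, 0.1175]
tool_rot: [-0.001, 0.1, 0.995, -0.001]
contact_force: [-0.1, 1.1, -4.9]
gripper_width: 0.571
```

```bash
python3 go.py .5622 .0953 .05 78.8
```

```text
t 11.25 tcp [0.551  0.0807 0.1175] yaw 78.55 tilt 0.19 F [-0.1  1.1 -4.9] T [-0.05 -0.04  0.02] grip 0.571 q [ 0.01 -0.01  1.87 -0.    1.28 -1.36]
shift [-0.0205  0.0416  0.1687] turn [-0.0045 -0.0049 -0.0088] dist mm 70.0
```

>>> carry_out --pt "0 -0.02 0.04 0.05 0 0 -0.005" --pt "0 -0.02 0.04 0.12 0 0 -0.005" --pt "0 -0.02 0.04 0.16 0 0 -0.005" --pt "0 -0.02 0.04 0.16 0 0 -0.005" --pt "0 -0.02 0.04 0.16 0 0 -0.005"

```text
time: 11.67
tool_pos: [0.5589, 0.0994, 0.0527]
tool_rot: [-0.003, 0.096, 0.995, -0.0]
contact_force: [0.6, -0.4, -4.3]
gripper_width: 0.57
```

```bash
python3 go.py .5622 .0953 .0215 78.8;  python3 - <<'E'
from h import *
t=[]
for n in("side","top"):
    f=manip.grab_frame(n); cv2.imwrite(f"pics/{n}6.png",f[:,:,::-1])
    u=np.round(proj(n,np.array([[.557,.092,.03]]))[0]).astype(int)-40
    g=cv2.resize(f[u[1]:u[1]+80,u[0]:u[0]+80],(400,400),interpolation=cv2.INTER_CUBIC)
    t.append(g)
cv2.imwrite("pics/m6.png",np.hstack(t)[:,:,::-1])
E
```

```text
t 11.6667 tcp [0.5589 0.0994 0.0527] yaw 79.02 tilt 0.38 F [ 0.6 -0.4 -4.3] T [ 0.03 -0.1   0.05] grip 0.57 q [ 0.04  0.1   1.88  0.    1.17 -1.33]
shift [-0.0105 -0.0083  0.0778] turn [-0.0027 -0.0131  0.0075] dist mm 31.6
```

View pics/m6.png

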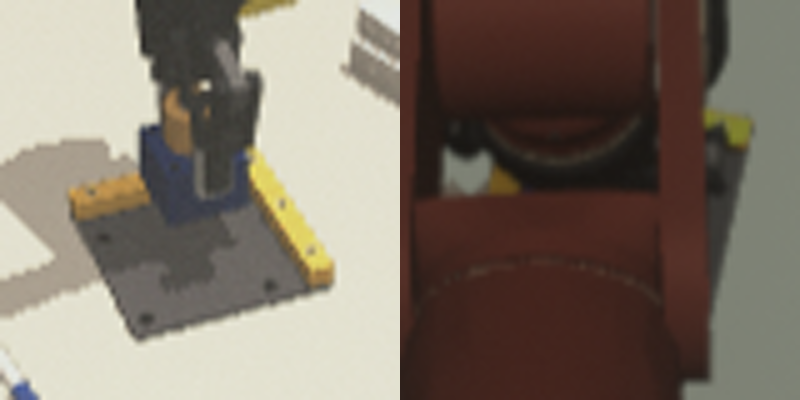

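>>> carry_out --pt "0 -0.008 -0.008 0.02 0 0 0" --pt "0 -0.008 -0.008 0.04 0 0 0" --pt "0 -0.008 -0.008 0.06 0 0 0" --pt "0 -0.008 -0.008 0.068 0 0 0" --pt "0 -0.008 -0.008 0.068 0 0 0" --pt "0 -0.008 -0.008 0.068 0 0 0"

```text
time: 12.27
tool_pos: [0.5639, 0.0951, 0.0282]
tool_rot: [-0.0, 0.096, 0.995, -0.0]
contact_force: [0.6, -0.5, -5.2]
gripper_width: 0.571
```

```bash
python3 go.py .5622 .0953 .0215 78.8
```

```text
t 12.2667 tcp [0.5639 0.0951 0.0282] yaw 78.98 tilt 0.06 F [ 0.6 -0.5 -5.2] T [-0.05  0.    0.02] grip 0.571 q [ 0.04  0.14  1.88  0.    1.12 -1.34]
shift [ 0.0043 -0.0004  0.0168] turn [-0.0004 -0.002   0.0063] dist mm 6.9
```

>>> carry_out --pt "0 0.004 0 0.006 0 0 0.006" --pt "0 0.004 0 0.01 0 0 0.006" --pt "0 0.004 0 0.012 0 0 0.006" --pt "0 0.004 0 0.012 0 0 0.006"

```text
time: 12.6
tool_pos: [0.5626, 0.0955, 0.0238]
tool_rot: [-0.0, 0.097, 0.995, -0.0]
contact_force: [0.6, 0.5, -5.2]
gripper_width: 0.568
```

>>> carry_out --pt "0 0 0 0.002 0 0 0" --pt "0 0 0 0.004 0 0 0" --pt "0 0 0 0.004 0 0 0"

```text
time: 12.85
tool_pos: [0.5635, 0.0955, 0.0235]
tool_rot: [0.001, 0.097, 0.995, 0.0]
contact_force: [-2.0, -1.0, 1.8]
gripper_width: 0.572
```

```bash
python3 go.py .5622 .0953 .0215 78.8
```

```text
t 12.85 tcp [0.5635 0.0955 0.0235] yaw 78.81 tilt 0.07 F [-2.  -1.   1.8] T [0.05 0.37 0.04] grip 0.572 q [ 0.04  0.15  1.88  0.    1.11 -1.34]
shift [ 0.003  -0.0012  0.0049] turn [0.0007 0.0023 0.0004] dist mm 2.4
```

>>> carry_out --pt "0 -0.006 0 0 0 0 0" --pt "0 -0.012 0 0 0 0 0" --pt "0 -0.018 0 0 0 0 0" --pt "0 -0.022 0 0 0 0 0" --pt "0 -0.022 0 0 0 0 0"

```text
time: 13.27
tool_pos: [0.5728, 0.0938, 0.0234]
tool_rot: [0.001, 0.098, 0.995, 0.0]
contact_force: [-2.4, 0.5, 4.9]
gripper_width: 0.569
```

>>> carry_out --pt "0 0 0.006 0 0 0 0" --pt "0 0 0.012 0 0 0 0" --pt "0 0 0.018 0 0 0 0" --pt "0 0 0.022 0 0 0 0" --pt "0 0 0.022 0 0 0 0"

```text
time: 13.68
tool_pos: [0.5747, 0.1022, 0.0235]
tool_rot: [0.002, 0.097, 0.995, -0.0]
contact_force: [-0.2, -2.4, 5.0]
gripper_width: 0.572
```

```bash
python3 go.py .5763 .1047 .0235 78.8
```

```text
t 13.6833 tcp [0.5747 0.1022 0.0235] yaw 78.82 tilt 0.19 F [-0.2 -2.4  5. ] T [-0.29  0.12 -0.01] grip 0.572 q [ 0.05  0.17  1.86 -0.    1.11 -1.33]
shift [-0.0027  0.0069 -0.    ] turn [-0.0002  0.0067  0.0007] dist mm 3.0
```

>>> carry_out --pt "0 -0.003 0 0 0 0 0" --pt "0 -0.006 0 0 0 0 0" --pt "0 -0.008 0 0 0 0 0" --pt "0 -0.008 0 0 0 0 0"

```text
time: 14.02
tool_pos: [0.5769, 0.1022, 0.0234]
tool_rot: [0.0, 0.098, 0.995, 0.0]
contact_force: [-3.5, 0.1, 7.9]
gripper_width: 0.57
```

>>> carry_out --pt "0 0 0.003 0 0 0 0" --pt "0 0 0.006 0 0 0 0" --pt "0 0 0.008 0 0 0 0" --pt "0 0 0.008 0 0 0 0"

```text
time: 14.35
tool_pos: [0.5781, 0.1044, 0.0234]
tool_rot: [0.001, 0.097, 0.995, -0.001]
contact_force: [-1.2, -4.0, 5.7]
gripper_width: 0.573
```

```bash
python3 go.py .5763 .1047 .0235 78.8
```

```text
t 14.35 tcp [0.5781 0.1044 0.0234] yaw 78.82 tilt 0.15 F [-1.2 -4.   5.7] T [-0.41  0.3   0.01] grip 0.573 q [ 0.05  0.18  1.85 -0.    1.11 -1.32]
shift [ 0.0046 -0.0001 -0.0002] turn [-0.0016  0.0051  0.0007] dist mm 1.8
```

>>> carry_out --pt "0 -0.003 0 0 0 0 0" --pt "0 -0.006 0 0 0 0 0" --pt "0 -0.006 0 0 0 0 0" --pt "0 -0.006 0 0 0 0 0"

```text
time: 14.68
tool_pos: [0.5783, 0.1043, 0.0235]
tool_rot: [-0.002, 0.098, 0.995, -0.0]
contact_force: [-10.3, -2.6, 13.0]
gripper_width: 0.573
```

>>> carry_out --pt "0 0 0.003 0 0 0 0" --pt "0 0 0.006 0 0 0 0" --pt "0 0 0.006 0 0 0 0" --pt "0 0 0.006 0 0 0 0"

```text
time: 15.02
tool_pos: [0.5783, 0.1045, 0.0235]
tool_rot: [-0.002, 0.097, 0.995, -0.003]
contact_force: [-12.4, -9.7, 15.7]
gripper_width: 0.572
```

```bash
python3 go.py .5763 .1047 .0235 78.8
```

```text
t 15.0167 tcp [0.5783 0.1045 0.0235] yaw 78.83 tilt 0.42 F [-12.4  -9.7  15.7] T [-1.51  1.92 -0.04] grip 0.572 q [ 0.05  0.19  1.84 -0.01  1.12 -1.32]
shift [ 0.005  -0.0004  0.0001] turn [-0.0119 -0.0085  0.001 ] dist mm 2.0
```

>>> carry_out --pt "0 0 0 0 -0.006 -0.004 0" --pt "0 0 0 0 -0.012 -0.008 0" --pt "0 0 0 0 -0.012 -0.008 0" --pt "0 0 0 0 -0.012 -0.008 0" --pt "0 0 0 0 -0.012 -0.008 0"

```text
time: 15.43
tool_pos: [0.5783, 0.1044, 0.0234]
tool_rot: [-0.0, 0.097, 0.995, 0.0]
contact_force: [-11.9, -10.2, 15.4]
gripper_width: 0.566
```

```bash
python3 go.py .5763 .1047 .0235 78.8
python3 - <<'E'
from h import *
t=[]
for n in("side",):
    f=manip.grab_frame(n); cv2.imwrite(f"pics/{n}7.png",f[:,:,::-1])
    for c,w in(([.557,.092,.03],40),([.576,.105,.03],22)):
        u=np.round(proj(n,np.array([c]))[0]).astype(int)-w
        t.append(cv2.resize(f[u[1]:u[1]+2*w,u[0]:u[0]+2*w],(400,400),interpolation=cv2.INTER_CUBIC))
cv2.imwrite("pics/m7.png",np.hstack(t)[:,:,::-1])
E
python3 go.py
```

```text
t 15.4333 tcp [0.5783 0.1044 0.0234] yaw 78.83 tilt 0.01 F [-11.9 -10.2  15.4] T [-1.63  1.89 -0.1 ] grip 0.566 q [ 0.05  0.18  1.84  0.    1.12 -1.32]
shift [ 0.0049 -0.0003 -0.0003] turn [-0.     -0.0003  0.0011] dist mm 2.0
t 15.4833 tcp [0.5783 0.1044 0.0234] yaw 78.83 tilt 0.01 F [-11.7  -9.5  16.4] T [-1.59  1.9  -0.16] grip 0.57 q [ 0.05  0.18  1.84  0.    1.12 -1.32]
```

View pics/m7.png

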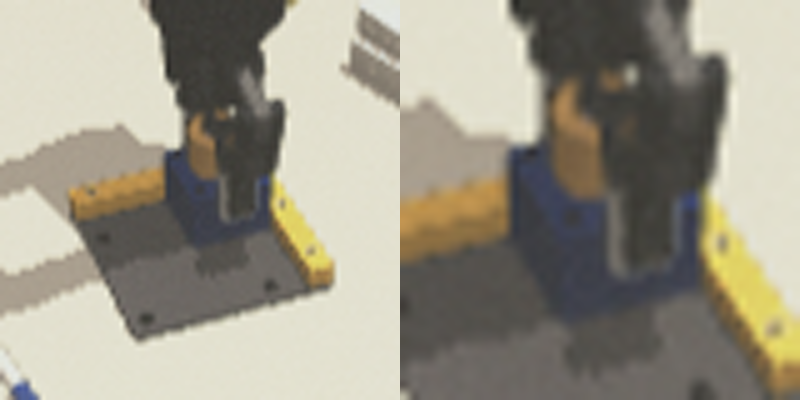

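>>> carry_out --pt "0 -0.001 0.001 0 0 0 0" --pt "0 -0.002 0.002 0 -0.002 -0.002 0" --pt "0 -0.002 0.002 0 -0.002 -0.002 0" --pt "0 -0.002 0.002 0 -0.002 -0.002 0" --pt "0 -0.002 0.002 0 -0.002 -0.002 0" --pt "0 -0.002 0.002 0 -0.002 -0.002 0" --pt "0 -0.002 0.002 0 -0.002 -0.002 0"

```text
time: 16.07
tool_pos: [0.5783, 0.1045, 0.0234]
tool_rot: [-0.001, 0.097, 0.995, -0.0]
contact_force: [-15.9, -11.6, 18.5]
gripper_width: 0.57
```

```bash
python3 go.py
python3 - <<'E'
from h import *
f=manip.grab_frame("side").astype(int); g=cv2.imread("pics/side0.png")[:,:,::-1].astype(int)
for n,p in(("timer",(355,245)),("marker",(242,240)),("rack",(284,153))):
    d=np.abs(f-g)[p[1]-14:p[1]+15,p[0]-14:p[0]+15].max(2); print(n,"changed px",int((d>40).sum()))
E
python3 go.py
```

```text
t 16.0667 tcp [0.5783 0.1045 0.0234] yaw 78.83 tilt 0.09 F [-15.9 -11.6  18.5] T [-1.91  2.43 -0.14] grip 0.57 q [ 0.05  0.18  1.84 -0.    1.12 -1.32]
timer changed px 0
marker changed px 20
rack changed px 717
t 16.1167 tcp [0.5783 0.1045 0.0234] yaw 78.83 tilt 0.1 F [-16.  -12.3  19.4] T [-1.93  2.44 -0.14] grip 0.574 q [ 0.05  0.18  1.84 -0.    1.12 -1.32]
```

```bash
python3 -c "
from plant import manip
print(manip.job_done())"; python3 go.py
```

```text
the job is handed in; nothing more can be done
None
the job is handed in; nothing more can be done
```

I put the sleeve on the leftmost blue post, pressed the block with the sleeve on it into the jig corner, and handed the job in at about 16 s of the 64 s allowed. The gripper was still closed on the block and pressing when I handed in. No verdict is reported.

**Sleeve:** It went down the shaft without any noticeable force. The picture after release showed it standing on the block with the shaft end visible in the bore.

**Corner:**
- **Contact:** The block stopped against both fences: extra commanded travel raised the force but did not move it. The last reading was −16 N in x, −12 N in y and 19 N upward on the tool, well under the wrist limit.
- **Squareness:** The tool yaw was 78.8°, which matches my estimate of the jig's angle. The tool tilt was 0.1°.
- **Position:** The block's centre was within about 1 mm of where the top camera put the seated position. The side camera disagreed by about 4 mm in x, the same offset it showed for the jig and the post at the start.

**Bystanders:** The timer area of the side picture had not changed. The marker area differed by 20 pixels, which I put down to shadow. The rack check was inconclusive, because the arm stood in front of it. No planned path went near the rack or touched the marker.

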